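# Size a bangle on the stepped sizer

### The job

Size the red bangle: pick it up, slide it down over the stepped bangle sizer until it stops by itself, resting level around the blue step, and let go of it. Leave the green and the white bangle where they lie.

Things in the scene. Friction and masses are not known exactly. Their poses are not given: they have to be found in the camera images.
- red_bangle_center (a point): Red bangle: a closed, stiff ring, 62 mm outer diameter, 46 mm inner diameter, 16 mm high, about 45 g, with two thin brass lines round its outside. It lies flat on the table. The point is the middle of its hole, half-way up (8 mm above its underside); z is the axis of the hole. It can be gripped from above across its outside (62 mm).
- green_bangle_center (a point): Green bangle, a bystander: outer diameter 53 mm, inner 37 mm, 16 mm high, lying flat on the table. Point in the middle of its hole, half-way up, z along its axis. Too small for the blue step.
- white_bangle_center (a point): White bangle, a bystander: outer diameter 70 mm, inner 55 mm, 16 mm high, lying flat on the table. Point in the middle of its hole, half-way up, z along its axis. Too large for the blue step.
- blue_step (a point): Bangle sizer: fixed upright round taper. Diameters (mm) by height: dark foot 100 up to 16 mm; pale step 54-52 up to 40 mm, its flat top is the ledge the red bangle stops on; blue step 42-41 up to 52 mm, bevelled to 32 at 58 mm; yellow tip 32-31 up to 66 mm, coned to 10 at 84 mm. Point on the axis, 48 mm up: centre of the red bangle at rest. z up. If let go higher, it slides down to the ledge.
There are look-alikes about, which are no part of the job. Of the things shaped like the part that bears blue_step, the dark wooden one is meant.

How it is judged:
At the end, for the whole second after the job is handed in: The red bangle lies round the blue step, on the ledge below it: its centre within 8 mm of the sizer's axis and within 5 mm of its resting height, level within 10 degrees, at rest and released (horizontal distance between red_bangle_center and blue_step below 0.008 m and z of red_bangle_center in the frame of blue_step between -0.005 and 0.005 m and angle between the z axis of red_bangle_center and the z axis of blue_step, either way round below 0.175 rad and linear speed of red_bangle below 0.02 m/s and contact force between red_bangle and the fingers below 0.05 N); the robot touches nothing.
It fails at once if the green bangle is moved more than 30 mm (distance of green_bangle_center from where it was at the start of the episode above 0.03 m).
It fails at once if the white bangle is moved more than 30 mm (distance of white_bangle_center from where it was at the start of the episode above 0.03 m).
It also fails if it takes over 34 s, if anything falls off the work surface, if the arm or the gripper's body presses on something with over 40 N, if the wrist force passes 120 N, or if a joint passes its speed limit or range.

### The arm

A 7-joint arm with a two-finger parallel gripper is mounted at the origin on a cart in front of the work surface, level with it; the furniture and walls round the work are solid. World frame = base frame: x ahead of the robot, y to its left, z up, the work surface at z = 0. Lengths are in m, angles in rad, forces in N, time in s.
With the tool pointing down it reaches from about 0.4 to 0.9 m from the base axis. Payload 5.5 kg.
Tool frame: the origin (TCP) lies midway between the tips of the shut fingers; the grasp point (between the pads) lies robot.grip_depth behind it (robot.grip_depth is the distance from the TCP to the grasp point, in m); z points along the fingers, y is the direction in which the jaws open and shut (so a half turn about z gives the same grasp; the last joint's range is limited). The gripper opens to 85 mm and grips with 20 to 120 N. Pads are 22 mm wide; open, the fingers measure 114 mm over their backs; the gripper's body (76 mm by 85 mm) begins 54 mm behind the grasp point. The pads swing forward as they close: fully open they stand 13 mm farther back than shut.
Start: joints at [1.498, 0.501, -0.427, 1.55, 0.221, 1.138, -0.21], TCP at [0.214, -0.614, 0.231] pointing down, gripper open.
Joint ranges: [-2.88, 2.88], [-0.31, 2.03], [-1.54, 1.56], [0.2, 2.42], [-1.41, 4.55], [0.19, 2.02], [-2.57, 2.57]. Speed limits (rad/s): [2.57, 2.57, 3.14, 3.14, 3.14, 3.14, 3.14].

### API

Orientations are given as a unit quaternion [w, x, y, z].
In Python, from rig import robot, hand, kinematics, optics gives the robot as it stands. Calls block until the motion is done:
- robot.goto(position, orientation): joint-space move of the TCP to a pose.
- robot.move_straight(position, frame=None, v=0.15): straight line of the TCP; frame=None keeps the orientation; v is the mean speed in m/s.
- robot.move_j(angles): joint-space move.
- hand.set_gripper(opening): finger opening in m; the grip force is fixed at half the most; returns when the fingers have stopped.
- robot.wait(seconds).
- kinematics.solve_ik(position, orientation): joint angles nearest the present ones, or None.
- optics.get_image(name): name is "side" or "top" or "wrist"; returns the picture (400x640x3 uint8, red, green, blue); there is no depth.
- optics.calibration(name): a dict with "mtx" (3x3 intrinsics, pixels), "R" (3x3) and "t" (3): a world point X has camera coordinates R X + t. Camera axes: x right, y down, z forward; pixel columns grow to the right and rows downward; lengths in m; the calibration is good to about 2 mm. A picture is of the moment at which its call begins: read the wrist's pose just before it. calibration takes no time and is no camera call; for the wrist camera it gives the pose at the moment of the call.
A pose or a line that the arm cannot do raises robot.MotionError and nothing moves.
- robot.close_job(): hands the job in, once; it reports no verdict.
Readings, each from a call of its own:
- robot.current_t(): time.
- robot.current_joints(): joint angles.
- robot.current_joint_vel(): joint speeds.
- robot.current_tau(): joint torques, N m.
- robot.current_tool_pos(): TCP position.
- robot.current_ee_rot(): TCP orientation.
- robot.current_force(): force on the tool from outside, world axes, zero at the start.
- robot.current_wrist_torque(): the same for the moment, N m.
- robot.current_finger_gap(): finger opening in m.
Only numpy, scipy, OpenCV 4.12 (cv2) and the standard library are available. Lean on these libraries where they do the work, as an engineer would, in place of code of your own. Each camera call takes 0.05 s, during which the arm holds its last target.

## Working session

There is one attempt and no reset: what is moved stays moved. The work goes in short steps, each a Python script; the robot and the scene stay as the last script left them, time stands still between calls to the robot, and variables do not carry over. Pictures are saved under pics/ and viewed, and the job is handed in when it is done.

```bash
mkdir -p pics; ls
python3 - <<'E'
from rig import robot, hand, kinematics, optics
import cv2,numpy as np
np.set_printoptions(precision=4,suppress=True)
for n in ["side","top","wrist"]:
    c=optics.calibration(n); im=optics.get_image(n)
    cv2.imwrite(f"pics/{n}0.png",im[:,:,::-1])
    print(n,c["mtx"].tolist(),"campos",-c["R"].T@c["t"],"fwd",c["R"][2])
print(robot.current_t(),robot.grip_depth,robot.current_tool_pos(),robot.current_ee_rot(),robot.current_finger_gap())
E
```

```text
pics
side [[511.53581635426383, 0.0, 317.19108654052883], [0.0, 511.53581635426383, 207.6732567430977], [0.0, 0.0, 1.0]] campos [0.0577 0.6468 0.594 ] fwd [ 0.4379 -0.7006 -0.5633]
top [[383.39954039001043, 0.0, 317.495177766907], [0.0, 383.39954039001043, 206.63062227735122], [0.0, 0.0, 1.0]] campos [ 0.3349 -0.0267  0.8984] fwd [ 0.1674 -0.0131 -0.9858]
wrist [[275.4534591420082, 0.0, 325.16327844220706], [0.0, 275.4534591420082, 201.70263088115885], [0.0, 0.0, 1.0]] campos [ 0.2892 -0.5872  0.3739] fwd [-0.2911 -0.1002 -0.9514]
0.15 0.0187 [ 0.2139 -0.6132  0.2305] [-0.0008  0.9859  0.1671 -0.0001] 0.08548547242157511
```

View pics/side0.png

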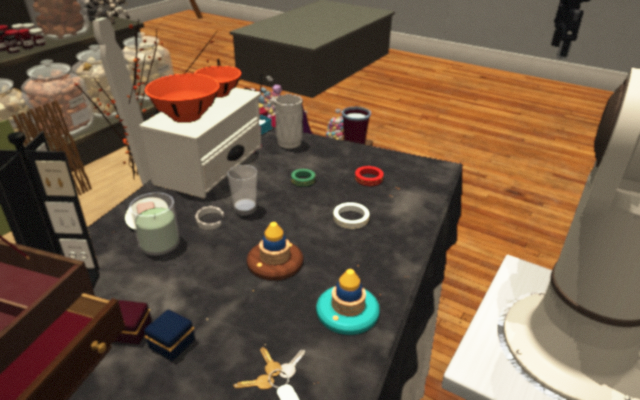

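View pics/top0.png

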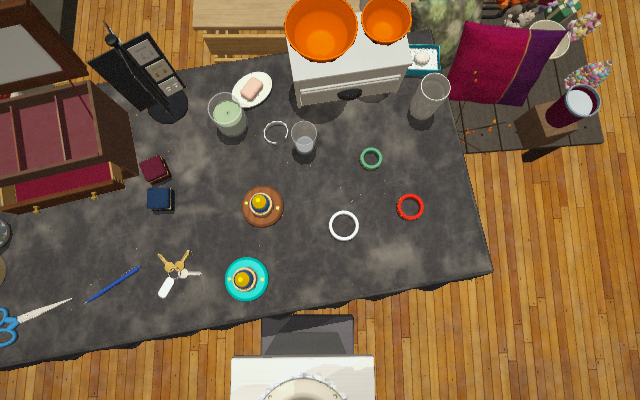

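View pics/wrist0.png

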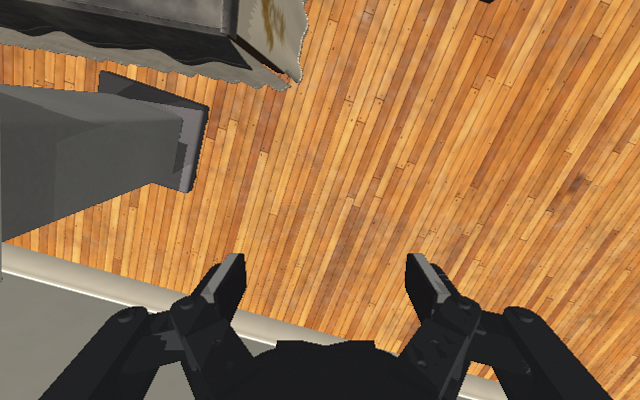

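In the pictures, the red ring is at (410,207) in the top view and (369,175) in the side view. The green ring is at (370,158), the white one at (343,225), and a clear or silver bracelet at (275,131). The possible sizers are the brown wooden one at (263,207) top / (275,258) side and the teal-footed one at (246,279) top / (348,305) side. By the description I choose the red ring and the brown sizer. Next I measure both and check them in a crop.

```bash
cat > h.py <<'E'
import cv2,numpy as np
np.set_printoptions(precision=4,suppress=True)
from scipy.optimize import least_squares
def ray(c,px):
    px=np.atleast_2d(np.asarray(px,float)); d=np.c_[px,np.ones(len(px))]@np.linalg.inv(c["mtx"]).T@c["R"]
    return -c["R"].T@c["t"],d
def onplane(c,px,z):
    o,d=ray(c,px); return o+d*((z-o[2])/d[:,2])[:,None]
def mask(im,lo,hi,roi):
    h=cv2.cvtColor(im,cv2.COLOR_RGB2HSV); m=cv2.inRange(h,lo,hi)
    if lo[0]==0 and hi[0]<=10: m|=cv2.inRange(h,(170,lo[1],lo[2]),(180,hi[1],hi[2]))
    r=np.zeros_like(m); x0,y0,x1,y1=roi; r[y0:y1,x0:x1]=m[y0:y1,x0:x1]; return r
def circ(P):
    f=lambda p:np.hypot(P[:,0]-p[0],P[:,1]-p[1])-p[2]
    s=least_squares(f,[*P[:,:2].mean(0),.03],loss="soft_l1",f_scale=.001); return s.x,np.std(f(s.x))
def conts(m):
    cs,h=cv2.findContours(m,cv2.RETR_CCOMP,cv2.CHAIN_APPROX_NONE)
    o=max((c for c,k in zip(cs,h[0]) if k[3]<0),key=cv2.contourArea)
    i=[c for c,k in zip(cs,h[0]) if k[3]>=0]
    return o[:,0],(max(i,key=cv2.contourArea)[:,0] if i else None)
def tri(cs,pxs):
    A=np.zeros((3,3));b=np.zeros(3);L=[]
    for c,p in zip(cs,pxs):
        o,d=ray(c,p);d=d[0]/np.linalg.norm(d[0]);M=np.eye(3)-np.outer(d,d);A+=M;b+=M@o;L.append((M,o))
    X=np.linalg.solve(A,b); return X,[np.linalg.norm(M@(X-o)) for M,o in L]
E
python3 - <<'E'
from h import *
from rig import optics
im={n:cv2.imread(f"pics/{n}0.png")[:,:,::-1].copy() for n in("side","top")}; C={n:optics.calibration(n) for n in im}
roi={"red":{"top":(385,185,435,230),"side":(345,158,395,192)},"green":{"top":(350,140,392,175),"side":(285,162,320,190)}}
rng={"red":((0,120,60),(8,255,255)),"green":((50,60,30),(90,255,255))}
for k in roi:
    cen={}
    for n in im:
        m=mask(im[n],*rng[k],roi[k][n]);o,i=conts(m)
        for z,q,l in((.016,o,"out"),(.008,o,"out"),(.016,i,"in"),(.008,i,"in")):
            if q is not None: print(k,n,l,z,*circ(onplane(C[n],q,z)))
        x,y,w,h=cv2.boundingRect(o);cen[n]=(x+(w-1)/2,y+(h-1)/2)
    print(cen,*tri([C[n] for n in cen],cen.values()))
m={}
sz={"top":(235,180,290,232),"side":(245,215,305,280)}
for col,r in {"yellow":((18,150,120),(32,255,255)),"blue":((100,120,30),(130,255,255)),"foot":((4,100,30),(14,255,200)),"pale":((8,60,140),(20,150,255))}.items():
    for n in im:
        mm=mask(im[n],*r,sz[n]); 
        if mm.any():
            o,i=conts(mm); print(col,n,cv2.boundingRect(o),cv2.contourArea(o),*(circ(onplane(C[n],cv2.convexHull(o)[:,0],.016)) if col=="foot" else ()))
c1=cv2.resize(im["top"][175:240,230:430],None,fx=4,fy=4,interpolation=cv2.INTER_CUBIC)
c2=cv2.resize(im["side"][155:285,240:400],None,fx=2.5,fy=2.5,interpolation=cv2.INTER_CUBIC)
W=np.zeros((c1.shape[0]+c2.shape[0],800,3),np.uint8);W[:c1.shape[0]]=c1;W[c1.shape[0]:,:c2.shape[1]]=c2
cv2.imwrite("pics/crop1.png",W[:,:,::-1])
E
```

```text
red side out 0.016 [ 0.4802 -0.2442  0.0416] 0.004835409980984604
red side out 0.008 [ 0.4861 -0.2565  0.0421] 0.004902511114841203
red side in 0.016 [ 0.4805 -0.2437  0.0104] 0.0015228297475443184
red side in 0.008 [ 0.4864 -0.256   0.0105] 0.0015438983876801854
red top out 0.016 [ 0.4835 -0.2551  0.0307] 0.0012592176770842645
red top out 0.008 [ 0.4849 -0.2571  0.031 ] 0.001270693062502849
red top in 0.016 [ 0.4829 -0.2538  0.0222] 0.0008276755029193293
red top in 0.008 [ 0.4843 -0.2559  0.0224] 0.0008351853116493508
{'side': (368.5, 175.5), 'top': (409.5, 206.5)} [ 0.4858 -0.2557  0.007 ] [np.float64(0.0010997717131823524), np.float64(0.0010997717131824188)]
green side out 0.016 [ 0.603  -0.1636  0.0273] 0.0015407018843419781
green side out 0.008 [ 0.6106 -0.1748  0.0276] 0.0015621075825366967
green side in 0.016 [ 0.5995 -0.1562  0.0069] 0.0010048424906202095
green side in 0.008 [ 0.607  -0.1674  0.007 ] 0.001018908933359242
green top out 0.016 [ 0.6028 -0.1671  0.0255] 0.0010301525157170714
green top out 0.008 [ 0.6052 -0.1683  0.0257] 0.0010395353906059001
green top in 0.016 [ 0.6014 -0.1663  0.0177] 0.0007989111991753458
green top in 0.008 [ 0.6038 -0.1675  0.0179] 0.000806166371345799
{'side': (303.0, 175.0), 'top': (370.5, 158.0)} [ 0.6032 -0.1662  0.0137] [np.float64(0.0010094519953569206), np.float64(0.0010094519953568744)]
yellow side (265, 222, 18, 19) 228.5
yellow top (252, 195, 14, 14) 134.0
blue side (264, 237, 21, 13) 114.5
blue top (251, 196, 18, 16) 36.0
foot side (246, 242, 58, 38) 1283.5 [0.4836 0.1032 0.0516] 0.0016897372863796888
foot top (241, 185, 43, 43) 1347.0 [0.4877 0.0908 0.0494] 0.00034320688276853197
pale side (258, 239, 34, 17) 144.0
pale top (251, 193, 21, 23) 47.0
```

View pics/crop1.png

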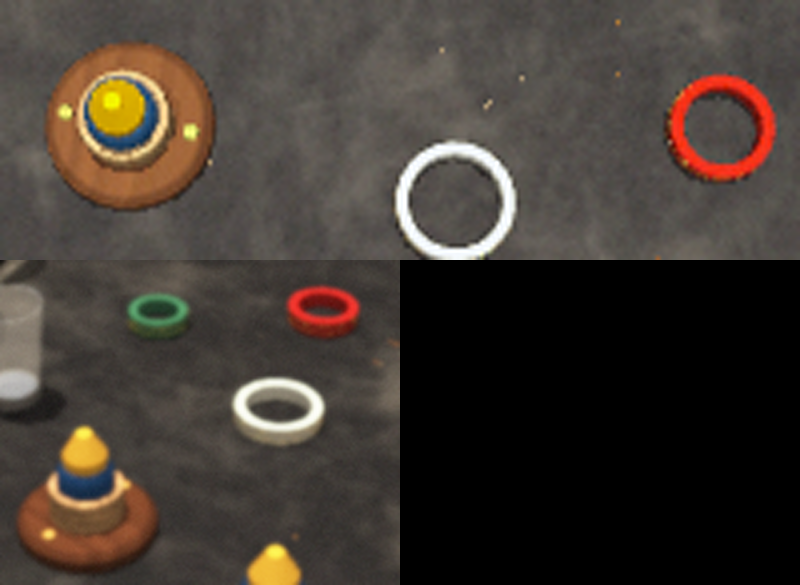

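The crop confirms it: a single red ring with brass lines, and a brown wooden sizer. The red centre comes out at about (0.4845, -0.2555), with radii 31 and 22.4 mm and z 7 mm, which fits. The foot centre is about (0.488, 0.091), with radius 49.4 mm. I'll move above the ring and refine with the wrist camera.

Run:
```python
from h import *
from rig import robot,kinematics,optics
j0=np.array(robot.current_joints())
q=lambda a:[0,np.cos(a/2),np.sin(a/2),0]
best=[]
for d in range(-180,181,20):
    a=np.radians(d)
    s=kinematics.solve_ik([.4845,-.2555,.13],q(a)); s2=kinematics.solve_ik([.4845,-.2555,-.001],q(a)); s3=kinematics.solve_ik([.4877,.0908,.14],q(a))
    if all(x is not None for x in(s,s2,s3)): best.append((np.abs(np.array(s)-j0).max(),np.abs(np.array(s3)-s).max(),d))
best.sort(); print(best[:6])
a=np.radians(best[0][2])
robot.goto([.4845,-.2555,.13],q(a))
c=optics.calibration("wrist");im=optics.get_image("wrist")
cv2.imwrite("pics/w1.png",im[:,:,::-1])
np.savez("w1.npz",im=im,**c)
print(robot.current_t(),robot.current_tool_pos(),robot.current_ee_rot(),best[0])
```

```text
[(np.float64(0.41981608212281574), np.float64(0.8566428194112535), 100), (np.float64(0.44387348792249215), np.float64(0.9074333852678519), 80), (np.float64(0.48428252745650835), np.float64(0.944803236653408), 60), (np.float64(0.5654496142692688), np.float64(0.9877415707336968), 40), (np.float64(0.7148975280933425), np.float64(0.7983623582298296), 120), (np.float64(0.8823947325431534), np.float64(0.9786157041067063), 20)]
1.8833 [ 0.484  -0.2577  0.1301] [ 0.0003  0.6442  0.7648 -0.0005] (np.float64(0.41981608212281574), np.float64(0.8566428194112535), 100)
```

View pics/w1.png

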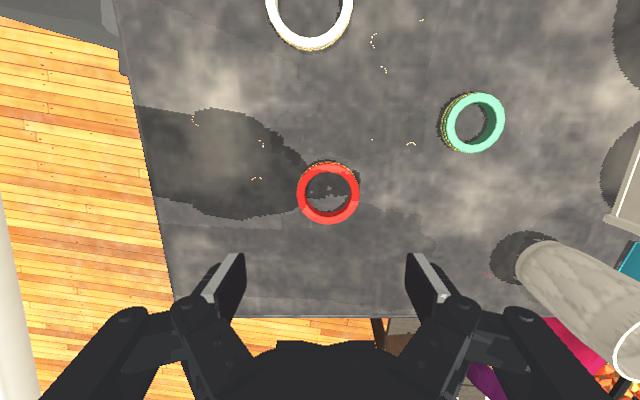

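The wrist view shows the red ring at (328,193), the white at (309,10) and the green at (473,122), with nothing blocking the fingers. Now I'll refine the position.

Run:
```python
from h import *
from rig import robot
z=np.load("w1.npz");c={k:z[k] for k in("mtx","R","t")};im=z["im"]
m=mask(im,(0,120,60),(8,255,255),(285,150,375,235));o,i=conts(m)
for zz in(.016,.008,0): print(zz,*circ(onplane(c,o,zz)),*circ(onplane(c,i,zz)))
h=cv2.cvtColor(im,cv2.COLOR_RGB2HSV);mt=((h[...,1]>140)&(h[...,2]>200)).astype(np.uint8)*255
r=np.zeros_like(mt);r[150:235,285:375]=mt[150:235,285:375]
print(robot.current_t(),robot.current_tool_pos(),robot.current_joint_vel(),robot.current_force())
```

```text
0.016 [ 0.4864 -0.2544  0.0306] 0.0005337846451731891 [ 0.486  -0.2521  0.0212] 0.0005750248125314006
0.008 [ 0.4868 -0.2567  0.0316] 0.0005504637992368921 [ 0.4864 -0.2543  0.0219] 0.000592889903470382
0 [ 0.4873 -0.259   0.0325] 0.0005671487722099643 [ 0.4869 -0.2566  0.0225] 0.0006107551541385714
1.8833 [ 0.484  -0.2577  0.1301] [-0.0006  0.0003 -0.0044  0.0035 -0.0012 -0.0027 -0.0005] [ 0.0256 -0.9346  0.1174]
```

Run:
```python
from h import *
from rig import robot,hand,optics
T=np.array([.4855,-.2547,0])
p=np.array(robot.current_tool_pos()); 
robot.move_straight([*T[:2],.04],v=.12); p=np.array(robot.current_tool_pos());print(p,robot.current_t())
robot.wait(.2);p=np.array(robot.current_tool_pos());print(p)
off=np.clip(T-p,-.004,.004);off[2]=np.clip(.04-p[2],-.004,.004)
robot.move_straight(T+off+[0,0,0],v=.08);robot.wait(.1);print(robot.current_tool_pos(),robot.current_force())
hand.set_gripper(.05);print(robot.current_finger_gap(),robot.current_tool_pos(),robot.current_force(),robot.current_t())
c=optics.calibration("wrist");im=optics.get_image("wrist");cv2.imwrite("pics/w2.png",im[:,:,::-1])
im=optics.get_image("side");cv2.imwrite("pics/s2.png",cv2.resize(im[100:230,280:440],None,fx=4,fy=4)[:,:,::-1])
```

```text
[ 0.4861 -0.2548  0.0405] 2.7833
[ 0.4861 -0.2551  0.0408]
[ 0.4854 -0.2543 -0.0005] [0.2541 0.0142 0.0447]
0.058694247436365234 [ 0.4855 -0.2546  0.    ] [-0.4639  0.332   5.7014] 4.1083
```

View pics/w2.png

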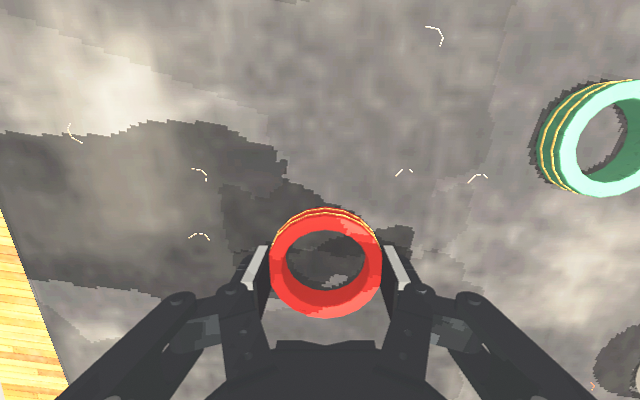

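View pics/s2.png

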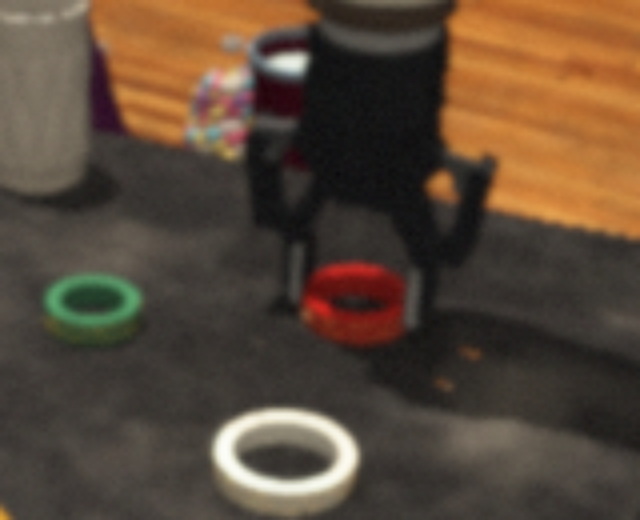

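The ring sits between the pads at wrist pixel (326,265), and the side view agrees. The gap reads 58.7 mm against the expected 62, so I'll lift and check that it holds, and holds level.

Run:
```python
from h import *
from rig import robot,hand,optics
robot.move_straight([.4855,-.2547,.125],v=.15);robot.wait(.1)
print(robot.current_finger_gap(),robot.current_tool_pos(),robot.current_force(),robot.current_t())
c=optics.calibration("wrist");im=optics.get_image("wrist");cv2.imwrite("pics/w3.png",im[:,:,::-1])
im=optics.get_image("side");cv2.imwrite("pics/s3.png",cv2.resize(im[60:210,280:440],None,fx=4,fy=4)[:,:,::-1])
```

```text
0.05868144999286926 [ 0.4847 -0.2544  0.1239] [-0.2672  0.1075  0.1238] 5.3
```

View pics/w3.png

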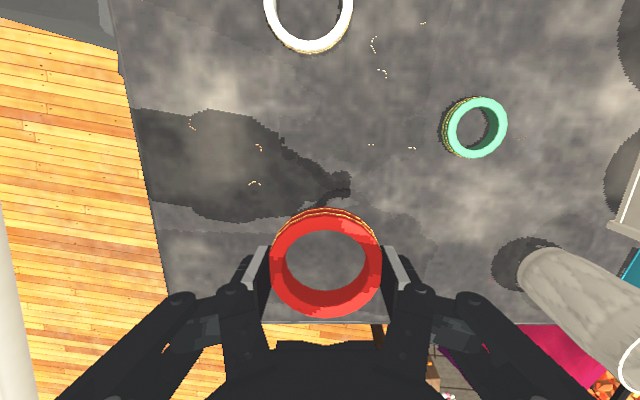

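View pics/s3.png

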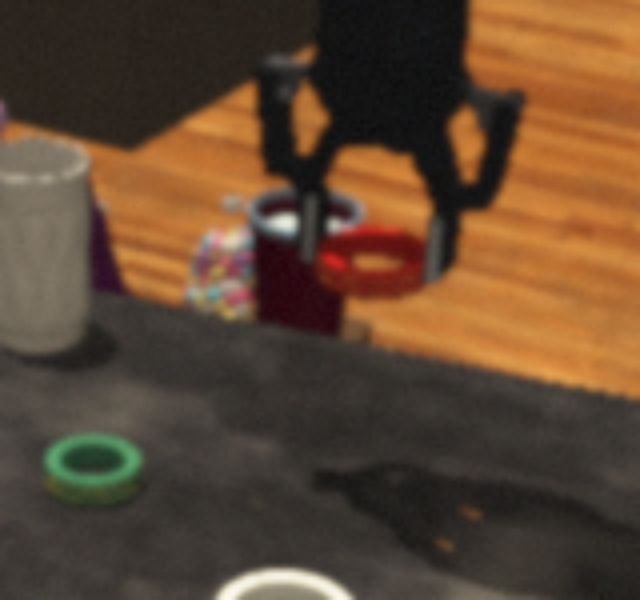

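The ring is held level, with its wrist-image centre at about (326,263), the same as before the lift. I'll move to just short of the brown sizer and measure both in the wrist view.

Run:
```python
from h import *
from rig import robot,hand,optics
a=np.radians(100)
robot.goto([.4877,.005,.135],[0,np.cos(a/2),np.sin(a/2),0]);robot.wait(.15)
print(robot.current_finger_gap(),robot.current_tool_pos(),robot.current_ee_rot(),robot.current_t())
c=optics.calibration("wrist");p=robot.current_tool_pos();im=optics.get_image("wrist");cv2.imwrite("pics/w4.png",im[:,:,::-1]);np.savez("w4.npz",im=im,p=p,**c)
for n in("top","side"):
    im=optics.get_image(n);cv2.imwrite(f"pics/{n}4.png",im[:,:,::-1])
```

```text
0.05898344073248942 [0.488  0.003  0.1348] [ 0.      0.6441  0.765  -0.0002] 6.5667
```

View pics/w4.png

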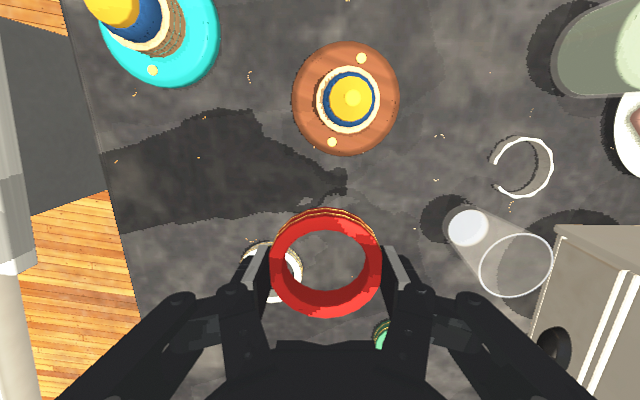

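View pics/side4.png

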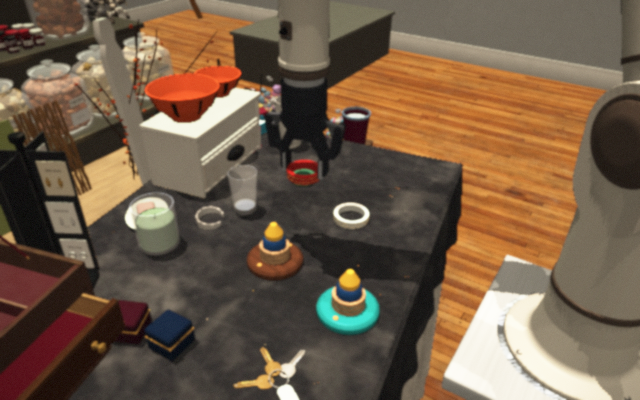

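In the wrist view the brown sizer is at (347,98), the teal one is at upper left, and the held ring is at (326,263). Next I measure the sizer axis and the ring centre.

Run:
```python
from h import *
from rig import optics
z=np.load("w4.npz");c={k:z[k] for k in("mtx","R","t")};im=z["im"];p=z["p"]
roi=(285,35,405,162)
h=cv2.cvtColor(im,cv2.COLOR_RGB2HSV)
for x,y in((305,90),(352,98),(340,118),(347,128),(378,95)): print((x,y),h[y,x])
foot=mask(im,(3,60,60),(16,255,255),roi);o,_=conts(foot);hu=cv2.convexHull(o)[:,0]
print("foot",cv2.boundingRect(o),*circ(onplane(c,o,.016)))
yel=mask(im,(20,150,120),(34,255,255),(320,70,380,128));o,_=conts(yel)
x,y,w,hh=cv2.boundingRect(o);print("yellow",x,y,w,hh,*circ(onplane(c,o,.064)))
blue=mask(im,(100,100,20),(130,255,255),(310,60,385,135));o,_=conts(blue|yel)
print("blue+yel",cv2.boundingRect(o),*circ(onplane(c,o,.052)))
pale=mask(im,(10,20,190),(28,140,255),(310,55,388,140));o,_=conts(cv2.morphologyEx(pale|blue|yel,cv2.MORPH_CLOSE,np.ones((3,3))))
print("ledge",cv2.boundingRect(o),*circ(onplane(c,o,.040)))
red=mask(im,(0,120,60),(8,255,255),(262,200,392,325));o,i=conts(red)
print("ring",*circ(onplane(c,o,p[2]+.016)),cv2.boundingRect(o),*circ(onplane(c,i,p[2]+.016)),p)
# bottom-right: hole front part = top inner edge on far... two edges
ts={n:cv2.imread(f"pics/{n}4.png")[:,:,::-1].copy() for n in("top","side")}
cv2.imwrite("pics/dbg4.png",np.hstack([cv2.resize(q,None,fx=3,fy=3) for q in (foot[35:162,285:405],(pale|blue|yel)[35:162,285:405])]))
cv2.imwrite("pics/c4.png",cv2.resize(im[35:162,285:405],None,fx=4,fy=4,interpolation=cv2.INTER_NEAREST)[:,:,::-1])
C={n:optics.calibration(n) for n in ts}
# yellow tip two views + wrist
cen={"top":None,"side":None}
for n,r in {"top":(235,180,290,232),"side":(255,215,295,245)}.items():
    m=mask(ts[n],(18,150,120),(32,255,255),r);o,_=conts(m);x,y,w,hh=cv2.boundingRect(o);print(n,x,y,w,hh);cen[n]=(x+(w-1)/2,y)
print(onplane(C["top"],[258.5,201.5],.066))
mt=mask(ts["top"],(0,120,60),(8,255,255),(300,150,400,240))
if mt.any(): o,_=conts(mt);print("ring top",*circ(onplane(C["top"],o,p[2]+.016)))
```

```text
(305, 90) [ 11 151 220]
(352, 98) [ 30 139 255]
(340, 118) [ 20 209 228]
(347, 128) [ 25  85 255]
(378, 95) [ 30  30 255]
foot (291, 41, 109, 116) [0.4912 0.093  0.0483] 0.0003065252107586564
yellow 329 76 43 46 [0.4915 0.0933 0.015 ] 0.0002652189251411041
blue+yel (323, 72, 52, 55) [0.4914 0.0931 0.0195] 0.000256381553822272
ledge (316, 68, 60, 66) [0.4902 0.0934 0.0235] 0.001881969093617951
ring [0.4885 0.004  0.0311] 0.0008864802439222622 (268, 209, 115, 110) [0.4877 0.0081 0.0193] 0.001084539942789226 [0.488  0.003  0.1348]
top 252 195 14 14
side 264 222 19 19
[[0.4889 0.0922 0.066 ]]
```

View pics/dbg4.png

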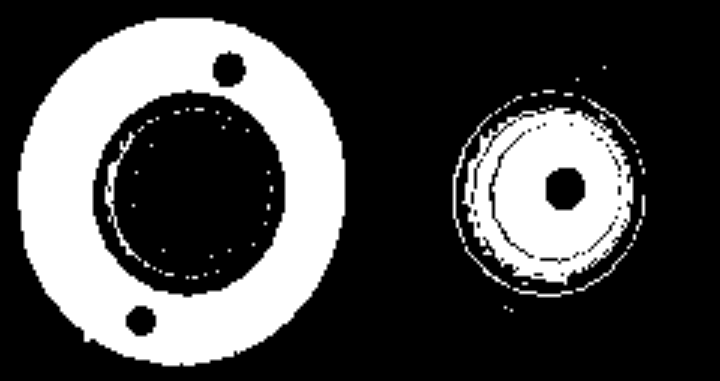

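View pics/c4.png

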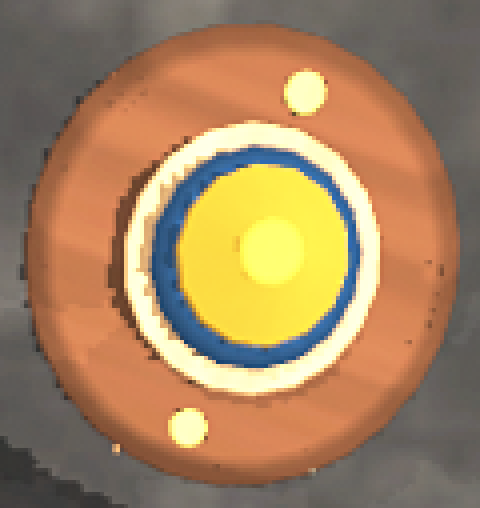

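View pics/top4.png

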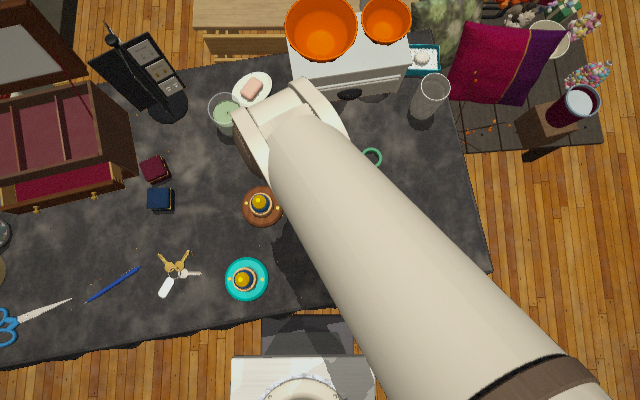

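The sizer axis from the wrist view is (0.491, 0.093), and from the top view (0.488-0.489, 0.091-0.092). They differ by about 2.5 mm, which is within the calibration error. I'll lower the ring loosely around the cone tip, where there is 7 mm of clearance, and compare ring and tip at the same height in the views.

```bash
cat >> h.py <<'E'
def mv(robot,T,v=.1):
    T=np.array(T,float);robot.move_straight(T,v=v);robot.wait(.15)
    e=T-np.array(robot.current_tool_pos())
    if np.linalg.norm(e)>.0006: robot.move_straight(T+np.clip(e,-.003,.003),v=.05);robot.wait(.15)
    p=np.array(robot.current_tool_pos());print("at",p,"F",np.array(robot.current_force()),robot.current_t());return p
E
python3 - <<'E'
from h import *
from rig import robot,hand,optics
robot.move_straight([.4898,.091,.135],v=.15)
p=mv(robot,[.4898,.091,.076])
c=optics.calibration("wrist");im=optics.get_image("wrist");cv2.imwrite("pics/w5.png",im[:,:,::-1]);np.savez("w5.npz",im=im,p=p,**c)
im2=optics.get_image("side");cv2.imwrite("pics/side5.png",im2[:,:,::-1])
A=cv2.resize(im[190:330,250:400],None,fx=4,fy=4);cv2.imwrite("pics/w5c.png",A[:,:,::-1])
A=cv2.resize(im2[180:290,225:325],None,fx=5,fy=5);cv2.imwrite("pics/s5c.png",A[:,:,::-1])
E
```

```text
at [0.4893 0.0907 0.0754] F [-0.1843  0.2458 -1.3341] 8.7333
```

View pics/w5c.png

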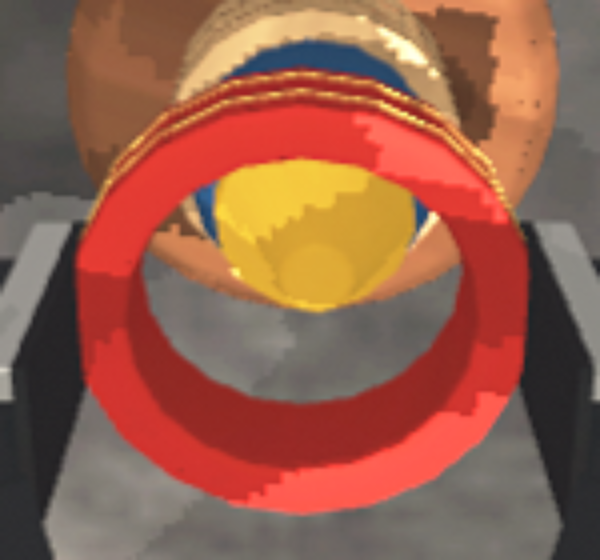

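View pics/s5c.png

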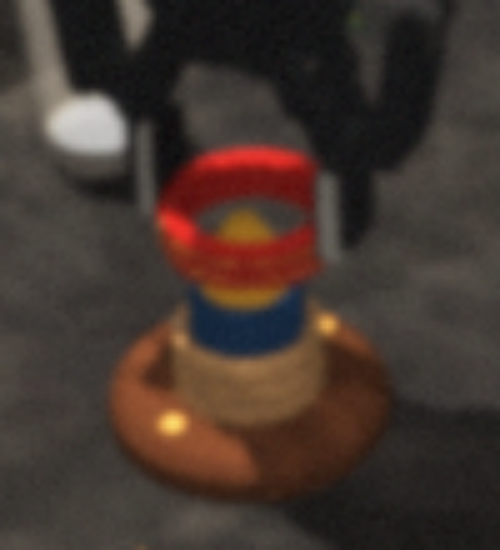

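In the wrist crop the ring centre is at about column 302 and the tip disc at (316,270). In the side crop the tip sits inside the hole. The offset looks like about 2 mm in +x, so I'll compute it by casting onto planes.

Run:
```python
from h import *
from rig import optics
z=np.load("w5.npz");c={k:z[k] for k in("mtx","R","t")};im=z["im"];p=z["p"]
f=lambda x,y:((x+.5)/4-.5+250,(y+.5)/4-.5+190)
tip=onplane(c,[f(316,272)],.084)[0]
# lowest tip-disc edge: near rim of the disc
near=onplane(c,[f(316,312)],.084)[0]
h=cv2.cvtColor(im,cv2.COLOR_RGB2HSV)
red=mask(im,(0,120,60),(8,255,255),(262,200,392,325));o,i=conts(red)
bright=o[(o[:,1]>216)]  
for zt in(.013,.016,.019):
    P=onplane(c,o,p[2]+zt);r,s=circ(P)
    near_half=P[P[:,1]<r[1]-.003]
    print(zt,"all",r,s,"near half",*circ(near_half))
print("tip",tip,"near rim",near,"TCP",p)
# hole bottom edge: far-visible lower inner edge (crop (302,403)) & upper-face inner edge top (302,158)/(302,468)
for n,x,y,zz in(("top-in far",302,158,.016),("top-in near",302,468,.016),("bot-in near",302,403,0),("top-out near",302,513,.016),("top-out far",302,104,.016),("in L",132,310,.016),("in R",475,310,.016)):
    print(n,onplane(c,[f(x,y)],p[2]+zz)[0])
# side view
s=cv2.imread("pics/side5.png")[:,:,::-1].copy();C=optics.calibration("side")
g=lambda x,y:((x+.5)/5-.5+225,(y+.5)/5-.5+180)
print("side tip disc",onplane(C,[g(246,213)],.084)[0])
m=mask(s,(0,120,60),(8,255,255),(250,205,295,245));o,_=conts(m);print(cv2.boundingRect(o))
for n,x,y,zz in(("hole far/top",245,195,.016),("hole near/top",245,233,.016),("outer far top",245,148,.016),("L",160,210,.008)):
    print(n,onplane(C,[g(x,y)],p[2]+zz)[0])
```

```text
0.013 all [0.4899 0.0903 0.032 ] 0.0012128925750513402 near half [0.4906 0.0883 0.0307] 0.0002626128712178802
0.016 all [0.4896 0.0921 0.0313] 0.0011849064770380997 near half [0.4902 0.0901 0.03  ] 0.0002565750913649868
0.019 all [0.4893 0.0939 0.0305] 0.001156923134010534 near half [0.4899 0.092  0.0293] 0.0002505375025429938
tip [0.4914 0.094  0.084 ] near rim [0.4925 0.0878 0.084 ] TCP [0.4893 0.0907 0.0754]
top-in far [0.486  0.1137 0.0914]
top-in near [0.4941 0.0676 0.0914]
bot-in near [0.4942 0.0667 0.0754]
top-out near [0.4954 0.0601 0.0914]
top-out far [0.4847 0.1208 0.0914]
in L [0.4677 0.0883 0.0914]
in R [0.5122 0.0962 0.0914]
side tip disc [0.4921 0.0901 0.084 ]
(256, 209, 34, 29)
hole far/top [0.4922 0.0901 0.0914]
hole near/top [0.4793 0.1075 0.0914]
outer far top [0.5089 0.0675 0.0914]
L [0.5179 0.1042 0.0834]
```

Relative to the ring, the sizer axis lies about (+1.4, +2.2) mm off. I'll shift by that and lower in steps, watching the force.

Run:
```python
from h import *
from rig import robot,hand,optics
mv(robot,[.4908,.0928,.066])
for z in(.060,.055,.050):
    robot.move_straight([.4908,.0928,z],v=.05);robot.wait(.05)
    F=np.array(robot.current_force());print(np.array(robot.current_tool_pos()),F,robot.current_t())
    if np.linalg.norm(F-[-.2,.2,-1.3])>6: break
im=optics.get_image("wrist");A=cv2.resize(im[170:330,250:400],None,fx=3.5,fy=3.5);cv2.imwrite("pics/w6c.png",A[:,:,::-1])
im2=optics.get_image("side");A=cv2.resize(im2[190:290,225:325],None,fx=5,fy=5);cv2.imwrite("pics/s6c.png",A[:,:,::-1])
```

```text
at [0.4907 0.0929 0.066 ] F [-0.0098  0.3195  0.088 ] 9.2333
[0.4906 0.0928 0.0598] [-0.0106 -0.0525 -1.0105] 9.55
[0.4906 0.0928 0.0548] [ 0.2967 -0.3405 -0.7037] 9.85
[0.4906 0.0928 0.0498] [ 0.1393  0.2489 -0.6523] 10.15
```

View pics/w6c.png

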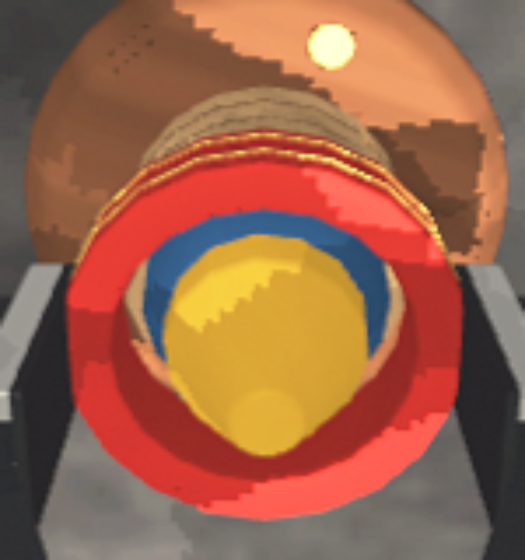

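View pics/s6c.png

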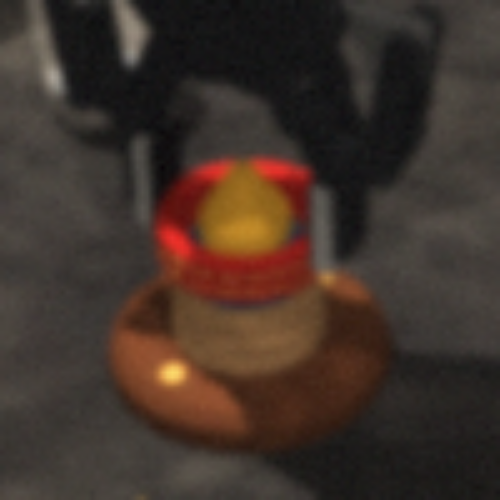

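The wrist crop shows the ring centred on the tip (both at column 265-268), already round the blue step, with no contact force. I'll lower it to about 1 mm above the ledge and let go.

Run:
```python
from h import *
from rig import robot,hand,optics
for z in(.046,.043,.0415):
    robot.move_straight([.4909,.0928,z],v=.04);robot.wait(.05)
    F=np.array(robot.current_force());print(np.array(robot.current_tool_pos()),F,robot.current_t())
    if np.linalg.norm(F-[0,0,-.7])>6: break
hand.set_gripper(.085);robot.wait(.2)
print(robot.current_finger_gap(),np.array(robot.current_force()),robot.current_t())
robot.move_straight([.4909,.0928,.15],v=.12)
im=optics.get_image("wrist");A=cv2.resize(im[130:330,220:430],None,fx=3,fy=3);cv2.imwrite("pics/w7c.png",A[:,:,::-1])
im2=optics.get_image("side");cv2.imwrite("pics/side7.png",im2[:,:,::-1]);A=cv2.resize(im2[190:290,225:325],None,fx=5,fy=5);cv2.imwrite("pics/s7c.png",A[:,:,::-1])
print(robot.current_tool_pos(),robot.current_force(),robot.current_t())
```

```text
[0.4908 0.0928 0.0459] [ 0.9904  0.8272 -0.4719] 10.55
[0.4908 0.0928 0.0429] [ 0.1612 -0.5434 -0.5514] 10.85
[0.4909 0.0928 0.0415] [ 0.2017 -0.1545 -1.4951] 11.15
0.08477233023621694 [ 1.0341 -0.1986  0.4605] 11.7333
[0.4902 0.0926 0.1492] [-0.0506  0.3684  0.79  ] 12.8833
```

View pics/w7c.png

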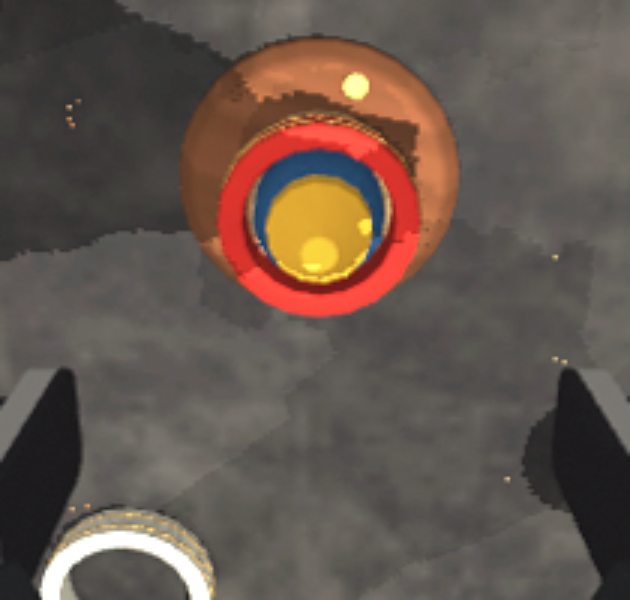

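View pics/s7c.png

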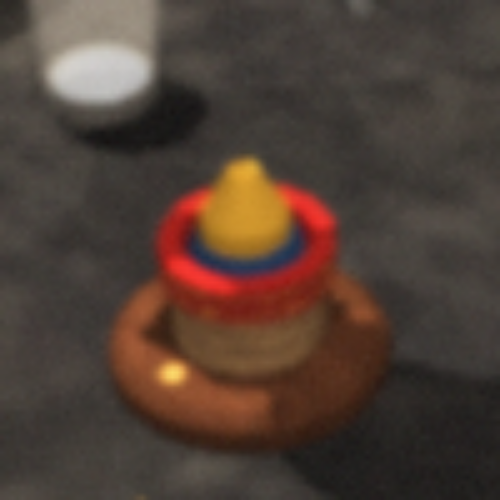

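The ring lies level round the blue step, with blue evenly visible all round it in the side crop, and the fingers are clear. One quick numeric check, then I hand in.

Run:
```python
from h import *
from rig import robot,optics
c=optics.calibration("wrist");im=optics.get_image("wrist")
m=mask(im,(0,120,60),(8,255,255),(285,165,370,240));o,_=conts(m)
print("ring @z .056",*circ(onplane(c,o,.056)))
f=mask(im,(4,60,60),(16,255,255),(270,135,385,240));o,_=conts(f|m);print("foot",*circ(onplane(c,o[o[:,1]<200],.016)))
s=optics.get_image("side");C=optics.calibration("side")
g=mask(s,(50,60,30),(90,255,255),(285,162,320,190))
if g.any(): o,_=conts(g);print("green box now",cv2.boundingRect(o))
s0=cv2.imread("pics/side0.png")[:,:,::-1]
print("white-area diff",np.abs(s[195:235,325:380].astype(int)-s0[195:235,325:380]).mean())
print(robot.current_t());robot.close_job()
```

```text
ring @z .056 [0.4915 0.0929 0.0307] 0.0005106628313211188
foot [0.4911 0.0956 0.0482] 0.000325264257090256
green box now (304, 170, 12, 12)
white-area diff 5.442424242424242
12.9833
the job is handed in; nothing more can be done
```

I picked the red bangle up across its outside, lowered it over the dark wooden sizer and let go about 1.5 mm above the ledge. I then backed the gripper off to z = 0.15 and handed the job in at 13.0 s of the 34 s allowed.

**Last checks on the red bangle:**
- **Position:** in the wrist view, its outline fitted at the expected resting height gives a centre of (0.4915, 0.0929) and a radius of 30.7 mm (nominal 31). The sizer axis measured earlier was (0.491, 0.093).
- **Level and released:** this I judged by eye. It lies level around the blue step with blue visible all round, and the gripper is clear of it.

**Checks that disagreed or stayed open:**
- **Foot fit:** a last fit using only the far part of the foot's edge put the axis at y = 0.0956, about 2.7 mm off. I trust it less, because it uses only part of the edge.
- **Views:** the top and wrist cameras differed by about 2.5 mm on the sizer's position.
- **Grip gap:** the finger gap read 58.7 mm against the 62 mm bangle. It still held firmly.
- **Green and white bangles:** my last image check did not confirm that they stayed put. The green mask caught only a fragment, probably because something was covering part of it, and the white area differed slightly, possibly from shadow. The gripper never came near either one.

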